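# Fit the charged cell in the blood tube roller mixer

### The job

Take the charged (green) cell out of the charging dock and fit it in the roller mixer's battery bay: slip its flat end in under the orange hood, nose down, push it back against the coil spring, then lower its button end in behind the brass front contact so that the cell lies level on its rests and held by the spring. Let go of it, then push the mixer's green power lever fully over, away from the front. Leave the red cell in the dock and the bottle, slide box and tube rack where they are.

Things in the scene. Friction and masses are not known exactly. Their poses are not given: they have to be found in the camera images.
- mixer: White tube roller mixer, fixed to the bench, 250 (x) by 260 (y) mm, tray 12 mm thick. Origin: centre of its underside (tray x -120 to 130 mm); x points from its front edge to the back, y left, z up. White end frames at y = +-116 to 130, x = -47 to 128 mm, up to 140 mm high, carry four black rollers; grey motor housing from x = 78 mm; three tubes lie on the rollers behind x = 25 mm, up to 139 mm high.
- front_roller (a point): Middle of the front roller's axis, mixer frame (-24, 0, 114) mm. Rollers are 26 mm in diameter, 232 mm long along y, at x = -24, 16, 56, 96 mm; undersides 101 mm high. They hang over the back part of the bay: the cell slides in under them from the front, nose down, above the front contact, and a gripper holding it must lean towards the mixer's front.
- bay (a point): Middle of the battery bay = middle of the fitted cell: mixer frame (-25, -50, 51) mm; the cell lies along the mixer's x, flat end at +x. V rests at x = -79 to -63 and 4 to 52 mm (mixer frame) carry it, its underside 35 mm high. They are up to 26 mm wide and stay under the cell: fingers have room at both sides and 20 mm under it.
- hood (a point): Middle of the underside of the orange hood over the spring end, mixer frame (28, -50, 77) mm; hood x = 22 to 34 mm, 5 mm thick, on two cheeks 40 mm apart. The flat end goes under it nose down, on the V rest; about 14 degrees of slope clears the front contact.
- front_contact (a point): Middle of the inner face of the brass front contact, where the tip of the cell's button rests: mixer frame (-85, -50, 51) mm. Plate 24 mm wide, 4 mm thick (to x = -89 mm), its top 55 mm high.
- spring_face (a point): Middle of the steel plate (22 wide, 30 high) on the coil spring; it moves with the plate: mixer frame (29, -50, 51) mm when free.
- spring (a joint): Compression of the coil spring, m: 0 free, hard stop at 0.014 (towards the mixer's +x). Force 2.4 N when it starts to move plus 0.6 N per mm, 10.8 N at the stop. With the 120 mm cell in place it reads 0.006, so it must be pushed deeper than that to get the button end in.
- power (a joint): Green power lever on a housing on the mixer's tray at mixer frame (-80, 90) mm, hinged across y, rad: 0 off (leaning to the front, -x), 1.0 fully over (leaning to the back, +x). It stays where it is left and moves at a light push.
- power_tip (a point): Tip of the power lever, about 60 mm from its hinge.
- dock: Grey charging dock, fixed to the bench, 150 (x) by 170 (y) mm, base 14 mm thick. Origin: centre of its underside. Two places hold a cell each (either cell may be in either place), sloping 20 degrees down towards the dock's +x, flat end at the lower end against a foot plate.
- charged_cell: The charged cell: green cylinder, 32 mm in diameter, 120 mm long over all, about 0.22 kg (0.15 to 0.29). Origin: middle of its axis. Its x runs along the axis to the flat (minus) end at +60 mm; at the other end, marked with a black band, a button of 10 mm diameter ends at -60 mm, 3 mm proud of the body.
- cell_button_end (a point): Tip of the charged cell's button, on its axis.
- cell_flat_end (a point): Middle of the charged cell's flat end.
- flat_cell: The other cell, red, same size and frame, to be left in the dock.
- reagent: Amber bottle, 54 mm in diameter, 120 mm high; bystander. Origin: centre of its underside.
- slide_box: Pale box 50 by 85 by 30 mm; bystander. Origin: centre of its underside.
- tube_rack: White rack of tubes 70 by 150 mm, 92 mm high; bystander. Origin: centre of its underside.
- place0 (a point): Middle of the left place of the dock, at the middle of the cell's axis, 75 mm high, dock y = +50 mm. V rest up to 26 mm wide under the cell; low guide cheeks only along the last 26 mm of the lower end (45 mm over both, to 6 mm above the axis). The upper half is free at both sides.
- place1 (a point): Middle of the right place of the dock, at the middle of the cell's axis, 75 mm high, dock y = -50 mm. V rest up to 26 mm wide under the cell; low guide cheeks only along the last 26 mm of the lower end (45 mm over both, to 6 mm above the axis). The upper half is free at both sides.
Things that resemble listed ones, but are neither listed nor needed, are in the scene too. Several things have the shape of the charged_cell; the one meant has the colours described above.

How it is judged (in metres and radians):
On the way, in this order (a step that is already met when the one before it is completed fails the run):
1. the charged cell is lifted out of the dock (distance of charged_cell from where it was at the start of the episode above 0.06 m and contact force between charged_cell and dock below 0.01 N), for 0.1 s.
2. its flat end pushes the spring back by more than 4 mm, nose down (more than 5 degrees) (value of joint spring above 0.004 m and contact force between charged_cell and spring above 1 N and angle between the x axis of charged_cell and the x axis of mixer, either way round above 0.087 rad and distance between cell_flat_end and spring_face below 0.02 m), for 0.1 s.
3. the cell lies level in the bay, button against the front contact, held by the spring, and is let go (distance between cell_button_end and front_contact below 0.006 m and distance between cell_flat_end and spring_face below 0.008 m and angle between the x axis of charged_cell and the x axis of mixer, either way round below 0.06 rad and contact force between charged_cell and spring above 1 N and contact force between charged_cell and the fingers below 0.01 N), for 0.2 s.
4. the power lever is pushed fully over (value of joint power above 0.85 rad), for 0.1 s.
At the end, for the whole second after the job is handed in: The charged cell lies at rest in the bay within 0.06 rad of level and straight, its button within 6 mm of the middle of the front contact, its flat end within 8 mm of the middle of the spring plate and pressed by the spring (over 1 N), and the power lever stands above 0.85 rad of 1.0 (distance between cell_button_end and front_contact below 0.006 m and distance between cell_flat_end and spring_face below 0.008 m and angle between the x axis of charged_cell and the x axis of mixer, either way round below 0.06 rad and contact force between charged_cell and spring above 1 N and linear speed of charged_cell below 0.02 m/s and value of joint power above 0.85 rad); the robot touches nothing.
It fails at once if the red cell is moved by more than 20 mm (distance of flat_cell from where it was at the start of the episode above 0.02 m).
It fails at once if the bottle is moved by more than 30 mm (distance of reagent from where it was at the start of the episode above 0.03 m).
It fails at once if the slide box is moved by more than 30 mm (distance of slide_box from where it was at the start of the episode above 0.03 m).
It fails at once if the tube rack is moved by more than 30 mm (distance of tube_rack from where it was at the start of the episode above 0.03 m).
It also fails if it takes over 51 s, if anything falls off the work surface, if the arm or the gripper's body presses on something with over 40 N, if the wrist force passes 120 N, or if a joint passes its speed limit or range.

### The arm

A 6-joint arm with a two-finger parallel gripper is mounted at the origin on the work surface. World frame = base frame: x ahead of the robot, y to its left, z up, the work surface at z = 0. Lengths are in m, angles in degrees, forces in N, time in s.
With the tool pointing down it reaches from about 0.35 to 0.875 m from the base axis. Payload 4.2 kg.
Tool frame: the origin (TCP) lies midway between the tips of the shut fingers; the grasp point (between the pads) lies 19 mm behind it; y points along the fingers, z is the direction in which the jaws open and shut, and the axes are right-handed (so a half turn about y gives the same grasp; the last joint's range is limited). The gripper opens to 87 mm and grips with 3 to 60 N. Pads are 19 mm wide; open, the fingers measure 117 mm over their backs; the gripper's body (75 mm by 190 mm) begins 51 mm behind the grasp point.
Start: joints at [88.327, 22.042, 0.453, 0, -68.411, -14.817], TCP at [0.177, 0.599, 0.223] pointing down, gripper open.
Joint ranges: [-179.83, 179.83], [-69.29, 118.12], [-61.27, 80.66], [-181.25, 117.63], [-171.15, -9.14], [-177.46, 177.46]. Speed limits (degrees/s): [159.86, 159.86, 180, 180, 180, 180].

### API

Orientations are given as [roll, pitch, yaw] about the fixed x, y, z axes, in that order (R = Rz(yaw) Ry(pitch) Rx(roll)).
In Python, from workcell import env gives the robot as it stands. The module is installed in compiled form; this text tells all that it offers. Calls block until the motion is done:
- env.goto(position, orientation): joint-space move of the TCP to a pose.
- env.move_straight(position, rotation=None, rate=0.15, force_limit=None): straight line of the TCP; rotation=None keeps the orientation; rate is the mean speed in m/s. With force_limit (N) it stops when the force on the tool has changed by that much, and returns True; else False.
- env.set_joints(angles): joint-space move.
- env.gripper_to(opening, grasp_force=None): opening from 0.0 (shut) to 1.0 (fully open); grasp_force is the grip in N (None keeps the last); returns when the fingers have stopped.
- env.dwell(seconds).
- env.inverse_kinematics(position, orientation): joint angles nearest the present ones, or None.
- env.read_state(): the state.
- env.grab_frame(name): name is "side" or "top"; returns a dict with "image" (400x640x3 uint8, blue, green, red), "fx", "fy", "cx", "cy" (pixels), "D" ([k1, k2, p1, p2, k3] as OpenCV has them; the pictures are not rectified), "position" and "orientation" of the camera in the world. Camera axes: x right, y up, looking along -z (the intrinsics and any distortion apply to the point x, -y, -z); pixel columns grow to the right and rows downward; lengths in m; the calibration is good to about 2 mm. A picture is of the moment at which its call begins. There is no depth.
A pose or a line that the arm cannot do raises env.Unreachable and nothing moves.
- env.close_job(): hands the job in, once; it reports no verdict.
Trained networks look in a picture, given as the dict that the camera call returned (one of the last four; its "shot" number tells which), for a name from the list of things; names that differ only in an ending like _2 or _b are one class to them, and where a whole thing is asked for, a point or a joint stands for the part that bears it (a point fixed in the world has none). Each returns a list of dicts, best first, with "score" (0 to 1); they miss things now and then, are a little off and sometimes report something else, mostly with a low value. They report only what shows in the picture. A call takes as long as a camera call. They do not tell look-alikes from the thing itself.
- env.search_frame(picture, thing): "xyz" ([x, y, z] in m, in world coordinates, good to about 4 mm: the middle of the surface that is visible of it).
- env.trace(picture, thing): "mask" (400x640 bool, what is visible of it).
The state is a dict: "clock": time; "joint_positions": joint angles; "qvel": joint speeds; "joint_torque": joint torques, N m; "position": TCP position; "tool_rot": TCP orientation; "force": force on the tool from outside, world axes, zero at the start; "wrist_torque": the same for the moment, N m; "opening": opening from 0.0 (shut) to 1.0 (fully open).
Only numpy, scipy, OpenCV 4.12 (cv2) and the standard library are available. Lean on these libraries where they do the work, as an engineer would, in place of code of your own. Each camera call takes 0.05 s, during which the arm holds its last target. There are 200 camera calls.

## Working session

There is one attempt and no reset: what is moved stays moved. The work goes in short steps, each a Python script; the robot and the scene stay as the last script left them, time stands still between calls to the robot, and variables do not carry over. Pictures are saved under pics/ and viewed, about 8 in all and at most 12, crops included, and the job is handed in when it is done.

```bash
mkdir -p pics; cat > h.py <<'E'
import numpy as np, cv2
from scipy.spatial.transform import Rotation as Ro
from workcell import env
def cam(f):
    o=np.array(f["orientation"],float)
    R=(Ro.from_euler('xyz',o,degrees=True).as_matrix() if o.shape==(3,) else (o if o.shape==(3,3) else Ro.from_quat(o).as_matrix()))
    K=np.array([[f["fx"],0,f["cx"]],[0,f["fy"],f["cy"]],[0,0,1]]);return R,np.array(f["position"]),K,np.array(f["D"],float)
def proj(f,P):
    R,p,K,D=cam(f);c=(np.atleast_2d(P)-p)@R*[1,-1,-1]
    return cv2.projectPoints(c.reshape(-1,1,3),np.zeros(3),np.zeros(3),K,D)[0].reshape(-1,2)
def ray(f,uv):
    R,p,K,D=cam(f);n=cv2.undistortPoints(np.array(uv,float).reshape(-1,1,2),K,D).reshape(-1,2)
    return p,(np.c_[n,np.ones(len(n))]*[1,-1,-1])@R.T
def atz(f,uv,z):
    p,d=ray(f,uv);return p+d*((z-p[2])/d[:,2])[:,None]
E
python3 - <<'E'
from h import *
for n in("top","side"):
    f=env.grab_frame(n);cv2.imwrite(f"pics/{n}0.png",f["image"]);print(n,f["position"],f["orientation"],f["fx"],f["D"])
    for t in["mixer","front_roller","hood","front_contact","spring_face","power_tip","dock","charged_cell","flat_cell","cell_button_end","cell_flat_end","reagent","slide_box","tube_rack"]:
        print(t,[(np.round(r["xyz"],3).tolist(),round(r["score"],2),proj(f,r["xyz"])[0].round().tolist()) for r in env.search_frame(f,t)[:4]])
print(env.read_state())
E
```

```text
top [0.32510578 0.0103873  1.72229628] [  5.99264187   0.10189281 -89.20288741] 477.6440395591393 [-0.0335216  0.         0.         0.         0.       ]
mixer [([0.573, 0.172, 0.118], 0.77, [269.0, 173.0]), ([0.495, 0.057, 0.097], 0.44, [303.0, 197.0])]
front_roller [([0.577, 0.171, 0.114], 0.68, [269.0, 172.0])]
hood [([0.575, 0.171, 0.116], 0.67, [269.0, 172.0]), ([0.743, -0.193, 0.082], 0.44, [375.0, 128.0])]
front_contact [([0.578, 0.172, 0.12], 0.79, [269.0, 171.0])]
spring_face [([0.497, -0.269, 0.014], 0.23, [394.0, 200.0])]
power_tip [([0.493, 0.052, 0.1], 0.56, [304.0, 197.0])]
dock [([0.494, -0.268, 0.016], 0.89, [394.0, 200.0])]
charged_cell [([0.31, -0.223, 0.03], 0.83, [382.0, 252.0]), ([0.45, -0.284, 0.084], 0.8, [402.0, 211.0]), ([0.267, -0.378, 0.029], 0.74, [426.0, 265.0]), ([0.517, -0.084, 0.031], 0.65, [343.0, 193.0])]
flat_cell [([0.548, -0.272, 0.084], 0.51, [398.0, 183.0])]
cell_button_end [([0.314, -0.224, 0.032], 0.82, [382.0, 251.0]), ([0.447, -0.282, 0.086], 0.78, [401.0, 212.0]), ([0.264, -0.378, 0.033], 0.75, [426.0, 266.0]), ([0.516, -0.083, 0.029], 0.7
[... 2054 characters left out ...]
, 0.06], 0.62, [297.0, 143.0])]
{'clock': 1.5, 'joint_positions': array([ 8.83266499e+01,  2.20432643e+01,  4.51950092e-01, -9.07530723e-04,
       -6.84113855e+01, -1.48175593e+01]), 'qvel': array([-0.04881844, -0.04138286, -0.03174092, -0.0084783 , -0.03525121,
        0.0001338 ]), 'joint_torque': array([ 5.40019882e-04, -3.90463328e+01,  1.87625688e+01,  4.22427937e+00,
        1.54982769e-02, -3.00365377e-05]), 'position': array([0.17737074, 0.59927469, 0.22252638]), 'tool_rot': array([-8.99971743e+01, -1.25374029e-04,  1.63508757e+02]), 'force': array([-0.54432827, -0.69516562,  0.44174768]), 'wrist_torque': array([ 0.01928195,  0.01175417, -0.03196139]), 'opening': 0.9995271808814552}
```

View pics/top0.png

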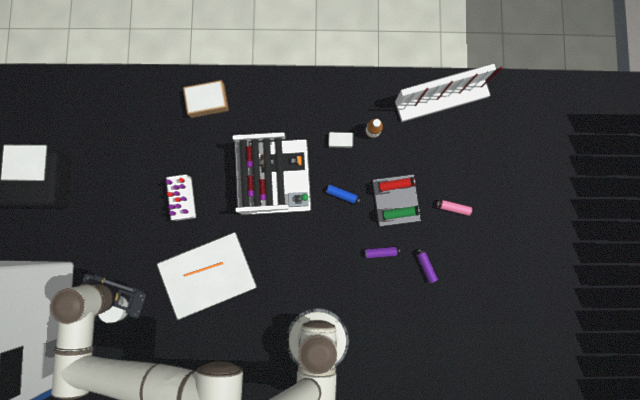

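View pics/side0.png

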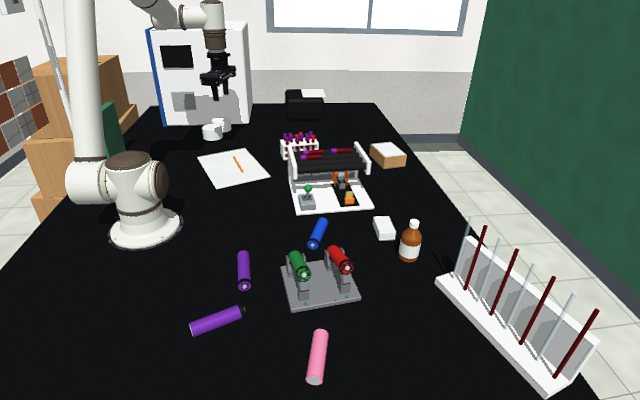

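```bash
python3 - <<'E'
import cv2,numpy as np
t=cv2.imread('pics/top0.png');s=cv2.imread('pics/side0.png')
r=lambda im,x,y,w,h:cv2.resize(im[y:y+h,x:x+w],(400,300),interpolation=cv2.INTER_CUBIC)
cv2.imwrite('pics/c1.png',np.vstack([np.hstack([r(t,228,122,100,100*3//4+20),r(t,360,165,72,54)]),np.hstack([r(s,280,140,104,78),r(s,270,235,104,78)])]))
E
```

```text
(no output)
```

View pics/c1.png

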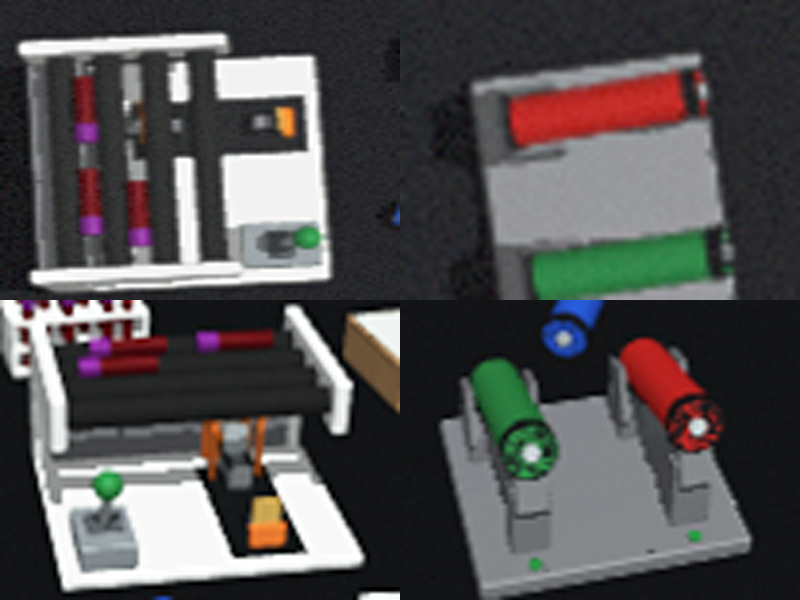

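The scene has these cells: green in the dock at top px (402,213), red in the dock at (398,184), and on the bench blue (342,193), purple (382,252) and (426,266), and pink (454,206). The green one in the dock matches the description. Its button end is high and points to -y, so it sits in dock place0. Next I fit the mixer and dock poses from their tray outlines in both views.

```bash
cat > fit.py <<'E'
from h import *
from scipy.optimize import least_squares
from scipy.ndimage import map_coordinates
def T(p,P):
    c,s=np.cos(p[2]),np.sin(p[2]);P=np.atleast_2d(P)
    return np.c_[P[:,0]*c-P[:,1]*s+p[0],P[:,0]*s+P[:,1]*c+p[1],P[:,2]]
def samples(box,f,p):
    """hull edge samples of the box: model pts whose projections form the outline"""
    x0,x1,y0,y1,h=box
    C=np.array([[x,y,z] for x in(x0,x1) for y in(y0,y1) for z in(0,h)])
    uv=proj(f,T(p,C)).astype(np.float32);i=cv2.convexHull(uv,returnPoints=False).ravel()
    out=[]
    for a,b in zip(i,np.roll(i,-1)):
        d=C[b]-C[a]
        if abs(d[2])>1e-6: continue
        out+= [(C[a]+d*t,C[a],C[b]) for t in np.linspace(.06,.94,40)]
    return out
def fit(box,p,fs,keep=lambda P:True,it=8,W=5):
    for k in range(it):
        M=[];E=[]
        for f in fs:
            g=cv2.cvtColor(f["image"],cv2.COLOR_BGR2GRAY).astype(float)
            for P,A,B in samples(box,f,p):
                if not keep(P): continue
                u=proj(f,T(p,P))[0];a,b=proj(f,T(p,[A,B]));n=np.array([(b-a)[1],-(b-a)[0]]);n/=np.linalg.norm(n)
                cen=proj(f,T(p,[[(box[0]+box[1])/2,(box[2]+box[3])/2,box[4]/2]]))[0]
                if n@(u-cen)<0:n=-n
                w=np.arange(-W,W+.01,.25);q=u+w[:,None]*n
                v=map_coordinates(g,[q[:,1],q[:,0]],order=1)
                d=v[:-4]-v[4:];j=d.argmax()
                if d[j]<25: continue
                sl=slice(max(j-3,0),j+4);o=(w[2:-2][sl]*d[sl]).sum()/d[sl].sum()
                M.append((f,P,n));E.append(u+o*n)
        def res(x):
            r=np.zeros(len(M))
            for f in fs:
                I=[i for i,m in enumerate(M) if m[0] is f]
                if I:
                    uv=proj(f,T(x,np.array([M[i][1] for i in I])))
                    r[I]=((uv-np.array([E[i] for i in I]))*np.array([M[i][2] for i in I])).sum(1)
            return r
        s=least_squares(res,p,loss='soft_l1',f_scale=.4,x_scale=[.01,.01,.05]);p=s.x;W=max(2.5,W-.5)
    return p,np.sqrt(np.median(res(p)**2)),len(M)
E
python3 - <<'E'
from fit import *
F=[env.grab_frame("top"),env.grab_frame("side")]
mk=lambda P:P[0]<-.055
for fs,n in((F,'both'),(F[:1],'top'),(F[1:],'side')):
    for nm,box,p0,k in(("mixer",(-.12,.13,-.13,.13,.012),[.575,.17,np.radians(92.5)],mk),("dock",(-.075,.075,-.085,.085,.014),[.495,-.27,np.radians(97)],lambda P:True)):
        p,r,m=fit(box,p0,fs,k);print(n,nm,p[:2].round(4),np.degrees(p[2]).round(2),r.round(2),m)
        if n=='both':
            np.save(nm+'.npy',p)
            Q={'mixer':[[-.12,-.13,.012],[-.12,.13,.012],[-.085,-.05,.055],[-.08,.09,.03],[.028,-.05,.082],[-.024,-.116,.114],[-.024,.116,.114]],
               'dock':[[x,y,.014] for x in(-.075,.075) for y in(-.085,.085)]+[[-.06*.94,.05,.0955],[.06*.94,.05,.0545]]}[nm]
            for f in F:
                if 'v' not in f: f['v']=cv2.resize(f['image'],None,fx=4,fy=4,interpolation=cv2.INTER_CUBIC)
                for u in proj(f,T(p,Q)): cv2.drawMarker(f['v'],tuple(int(c) for c in (u*4+1.5).round()),(255,255,0),0,10,1)
t,s=F[0]['v'],F[1]['v']
c=lambda im,x,y,w,h:cv2.resize(im[y*4:(y+h)*4,x*4:(x+w)*4],(400,300))
cv2.imwrite('pics/fit.png',np.vstack([np.hstack([c(t,228,130,112,84),c(t,360,170,80,60)]),np.hstack([c(s,280,140,104,78),c(s,270,235,104,78)])]))
E
```

```text
both mixer [0.579  0.1609] 94.27 0.44 116
both dock [ 0.4989 -0.2771] 97.94 0.56 282
top mixer [0.5771 0.1598] 94.3 0.16 58
top dock [ 0.497  -0.2787] 98.2 0.22 155
side mixer [0.5803 0.1648] 94.18 0.19 58
side dock [ 0.5005 -0.275 ] 97.89 0.29 128
```

View pics/fit.png

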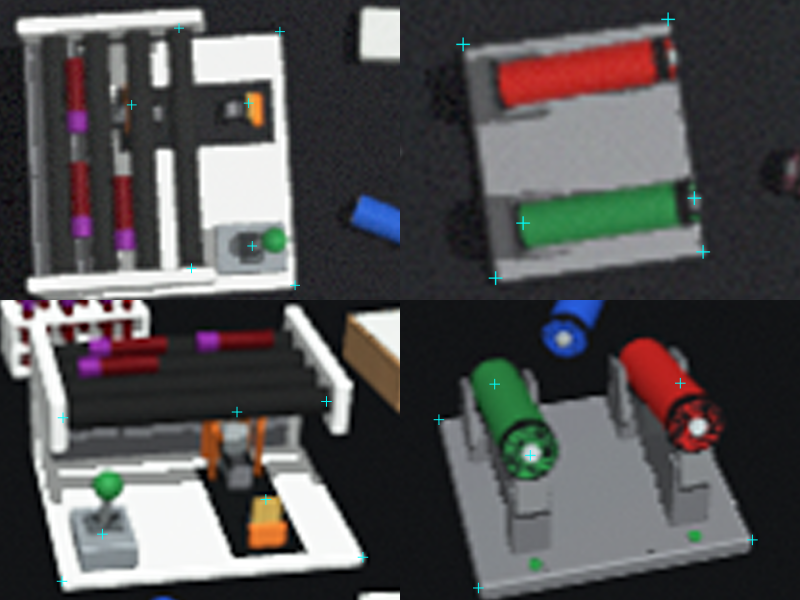

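The crosses land on the tray corners, the front contact and the button. The two cameras differ by about 4 mm, with nearly the same offset at mixer and dock, so the error largely cancels between pick and place. Next is an IK check along the whole plan.

```bash
cat > plan.py <<'E'
from fit import *
M=np.load('mixer.npy');D=np.load('dock.npy')
G=0.033; TL=np.radians(60)   # grasp offset towards button, tool lean when cell level
def tool(c,s_deg,yaw,sign,tl=TL):
    """TCP pose holding a cell centred at c (world), slope s (button high)"""
    s=np.radians(s_deg);t=tl-s;h=np.array([np.cos(yaw),np.sin(yaw),0]);z=np.array([0,0,1.])
    a=h*np.cos(s)-z*np.sin(s);y=h*np.sin(t)-z*np.cos(t);zt=sign*np.array([-h[1],h[0],0]);x=np.cross(y,zt)
    return np.asarray(c)-G*a+.019*y, Ro.from_matrix(np.c_[x,y,zt]).as_euler('xyz',degrees=True)
def bay(Fx,Fz,s_deg,sign,tl=TL,yoff=0):
    """cell with flat-end centre at mixer (Fx,-.05,Fz)"""
    s=np.radians(s_deg);return tool(T(M,[[Fx-.06*np.cos(s),-.05+yoff,Fz+.06*np.sin(s)]])[0],s_deg,M[2],sign,tl)
def dock(dz,sign,back=0): 
    p,r=tool(T(D,[[0,.05,.075]])[0],20,D[2],sign)
    y=Ro.from_euler('xyz',r,degrees=True).as_matrix()[:,1];return p+[0,0,dz]-back*y,r
E
python3 - <<'E'
from plan import *
for sg in(1,-1):
    print(sg)
    for n,(p,r) in dict(above=dock(0,sg,.12),grasp=dock(0,sg),lift=dock(.10,sg),pre=bay(-.06,.115,13,sg),b1=bay(-.03,.075,13,sg),b2=bay(.02,.0525,13,sg),push=bay(.038,.052,13,sg),lev=bay(.038,.051,0,sg)).items():
        q=env.inverse_kinematics(p,r);print(n,p.round(3),r.round(1),None if q is None else np.round(q,1))
E
```

```text
1
above [ 0.463 -0.379  0.164] [-90.  -40.   97.9] [ -38.6   39.7   22.1  -26.9 -102.3   47.9]
grasp [ 0.452 -0.303  0.072] [-90.  -40.   97.9] [-34.3  39.6   7.4 -28.4 -87.6  51.2]
lift [ 0.452 -0.303  0.172] [-90.  -40.   97.9] [-34.4  33.5  12.1 -28.6 -97.1  46.1]
pre [0.639 0.028 0.123] [-90.  -47.   94.3] [ -7.3  36.9  12.4 -46.4 -81.4  25.6]
b1 [0.637 0.058 0.083] [-90.  -47.   94.3] [ -5.   38.9   9.8 -47.8 -76.8  27.7]
b2 [0.633 0.108 0.06 ] [-90.  -47.   94.3] [ -1.1  39.5   7.4 -49.8 -72.3  27.6]
push [0.632 0.126 0.06 ] [-90.  -47.   94.3] [  0.4  39.2   6.9 -50.4 -71.2  27. ]
lev [0.632 0.126 0.041] [-90.  -60.   94.3] [ -5.2  45.6   9.3 -60.3 -79.6  36. ]
-1
above [ 0.463 -0.379  0.164] [-90.   40.  -82.1] [ -38.6   39.7   22.1  -26.9 -102.3 -132.1]
grasp [ 0.452 -0.303  0.072] [-90.   40.  -82.1] [ -34.3   39.6    7.4  -28.4  -87.6 -128.8]
lift [ 0.452 -0.303  0.172] [-90.   40.  -82.1] [ -34.4   33.5   12.1  -28.6  -97.1 -133.9]
pre [0.639 0.028 0.123] [-90.   47.  -85.7] [  -7.3   36.9   12.4  -46.4  -81.4 -154.4]
b1 [0.637 0.058 0.083] [-90.   47.  -85.7] [  -5.    38.9    9.8  -47.8  -76.8 -152.3]
b2 [0.633 0.108 0.06 ] [-90.   47.  -85.7] [  -1.1   39.5    7.4  -49.8  -72.3 -152.4]
push [0.632 0.126 0.06 ] [-90.   47.  -85.7] [   0.4   39.2    6.9  -50.4  -71.2 -153. ]
lev [0.632 0.126 0.041] [-90.   60.  -85.7] [  -5.2   45.6    9.3  -60.3  -79.6 -144. ]
```

```bash
python3 - <<'E'
from plan import *
p,r=dock(.13,1,.12);env.goto(p,r);env.gripper_to(.72)
p,r=dock(0,1,.12);env.move_straight(p,rate=.25)
p,r=dock(0,1);print(env.move_straight(p,rate=.12,force_limit=10))
f0=env.read_state()['force'];env.gripper_to(0,55);st=env.read_state();print(st['opening']*87,st['force']-f0)
p,r=dock(.10,1);env.move_straight(p,rate=.15);st=env.read_state();print(st['clock'],st['opening']*87,st['position']-p,st['force']-f0)
F=[env.grab_frame("top"),env.grab_frame("side")]
c=lambda f,x,y,w,h:cv2.resize(f['image'][y:y+h,x:x+w],(400,300),interpolation=cv2.INTER_CUBIC)
cen=T(D,[[0,.05,.075]])[0]+[0,0,.1]
o=[]
for f in F:
    v=proj(f,cen)[0].astype(int);o.append(c(f,v[0]-64,v[1]-48,128,96))
cv2.imwrite('pics/lift.png',np.hstack(o))
E
```

```text
False
31.171296992954233 [ 0.22133221  0.62919176 -0.67455135]
9.2167 30.863538872015006 [-0.00041809  0.00049149 -0.00090383] [ 0.18213864  0.75757764 -3.31088496]
```

View pics/lift.png

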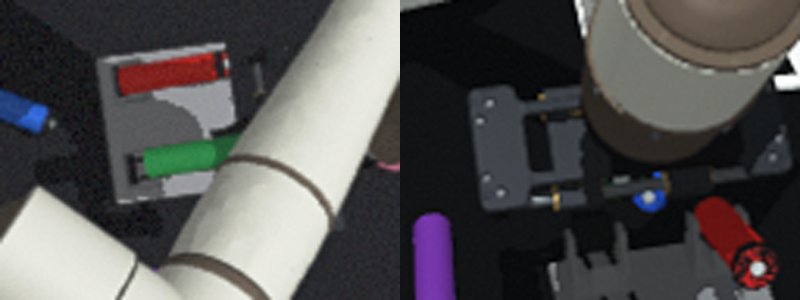

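```bash
python3 - <<'E'
from plan import *
p,r=bay(-.06,.125,13,1);env.move_straight(p,r,rate=.2)
st=env.read_state();print(st['clock'],st['opening']*87,st['position']-p)
F=[env.grab_frame("top"),env.grab_frame("side")]
s=np.radians(13);cc=T(M,[[-.06-.06*np.cos(s),-.05,.125+.06*np.sin(s)]])[0]
h=np.array([np.cos(M[2]),np.sin(M[2]),0]);a=h*np.cos(s)-np.array([0,0,1])*np.sin(s)
o=[]
for f in F:
    for t in env.search_frame(f,"charged_cell")[:3]: print(np.round(t['xyz'],3),t['score'])
    im=cv2.resize(f['image'],None,fx=4,fy=4,interpolation=cv2.INTER_CUBIC)
    for u in proj(f,[cc+.06*a,cc-.06*a,*T(M,[[-.085,-.05,.055],[.029,-.05,.051]])]): cv2.drawMarker(im,tuple(int(c) for c in (u*4+1.5)),(255,255,0),0,12,1)
    v=(proj(f,cc+.04*a)[0]*4).astype(int);o.append(im[v[1]-150:v[1]+150,v[0]-200:v[0]+200])
cv2.imwrite('pics/pre.png',np.hstack(o))
E
```

```text
11.375 31.109847330167696 [-0.00013515 -0.00091305  0.00014729]
[0.641 0.048 0.151] 0.79
[ 0.482 -0.271  0.018] 0.69
[ 0.473 -0.485  0.034] 0.65
[ 0.314 -0.245  0.029] 0.96
[ 0.512 -0.102  0.031] 0.82
[ 0.269 -0.391  0.029] 0.61
```

View pics/pre.png

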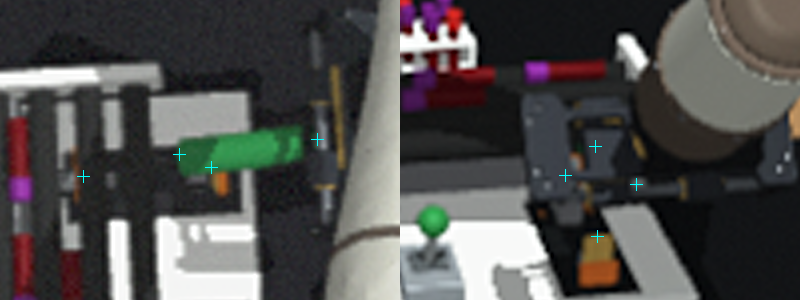

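```bash
python3 - <<'E'
from plan import *
h=np.array([np.cos(M[2]),np.sin(M[2]),0])
f0=env.read_state()['force']
def go(Fx,Fz,s,rate,lim):
    p,r=bay(Fx,Fz,s,1);hit=env.move_straight(p,r,rate=rate,force_limit=lim);st=env.read_state();d=st['position']-p
    print((Fx,Fz,s),hit,'err along/lat/z',(d@h).round(4),(d@[-h[1],h[0],0]).round(4),d[2].round(4),'F along',((st['force']-f0)@h).round(2),(st['force']-f0).round(2),st['clock'].round(2));return hit
if not go(-.06,.08,13,.12,8) and not go(.015,.0535,13,.1,8):
    go(.024,.0535,13,.04,6)
E
```

```text
Traceback (most recent call last):
AttributeError: 'float' object has no attribute 'round'
```

```bash
cat > go.py <<'E'
from plan import *
h=np.array([np.cos(M[2]),np.sin(M[2]),0])
f0=env.read_state()['force']
def go(Fx,Fz,s,rate,lim=None,**k):
    p,r=bay(Fx,Fz,s,1,**k);hit=env.move_straight(p,r,rate=rate,force_limit=lim);st=env.read_state();d=st['position']-p
    print((Fx,Fz,s),hit,'err along/lat/z',np.round([d@h,d@[-h[1],h[0],0],d[2]],4),'F along',np.round((st['force']-f0)@h,2),np.round(st['force']-f0,2),round(st['clock'],2),flush=True);return hit
E
python3 - <<'E'
from go import *
if not go(-.06,.08,13,.12,8) and not go(.015,.0535,13,.1,8):
    go(.024,.0535,13,.04,6)
E
```

```text
(-0.06, 0.08, 13) False err along/lat/z [-0.0001 -0.0004  0.0008] F along -0.48 [ 0.66 -0.44 -0.18] 12.35
(0.015, 0.0535, 13) False err along/lat/z [-0.0004 -0.0003  0.0001] F along -0.37 [-0.91 -0.44 -0.61] 13.29
(0.024, 0.0535, 13) False err along/lat/z [ 0.0001 -0.      0.0001] F along -0.21 [-0.28 -0.23  0.13] 13.67
```

```bash
python3 - <<'E'
from go import *
for x in(.028,.031,.034,.036,.038):
    go(x,.053,13,.03,14)
    if abs((env.read_state()['force']-f0)@h)>8.5: break
E
```

```text
(0.028, 0.053, 13) False err along/lat/z [-0.0001 -0.0001  0.    ] F along -1.28 [ 1.09 -1.21  0.49] 13.95
(0.031, 0.053, 13) False err along/lat/z [-0.0007 -0.0002 -0.    ] F along -5.11 [ 1.12 -5.04  0.07] 14.2
(0.034, 0.053, 13) False err along/lat/z [-0.0008 -0.0001 -0.0001] F along -6.12 [ 0.31 -6.12  0.78] 14.45
(0.036, 0.053, 13) False err along/lat/z [-0.0012 -0.0002 -0.0001] F along -6.81 [ 0.81 -6.76  0.77] 14.7
(0.038, 0.053, 13) False err along/lat/z [-0.0016 -0.0002 -0.0001] F along -7.61 [-0.08 -7.63  0.89] 14.95
```

```bash
python3 - <<'E'
from go import *
f0=np.array([0,0,0])+f0-7.6*(-h)   # restore the zero of the free cell
import go as g; g.f0=f0
for x in(.040,.0415,.043,.0445):
    go(x,.0525,13,.03,14)
    if -(env.read_state()['force']-f0)@h>9.6: break
np.save('x.npy',[x]);np.save('f0.npy',f0)
F=env.grab_frame("top");v=(proj(F,T(M,[[-.06,-.05,.06]]))[0]*5).astype(int)
im=cv2.resize(F['image'],None,fx=5,fy=5,interpolation=cv2.INTER_CUBIC)
for u in proj(F,T(M,[[-.085,-.05,.055],[.038,-.05,.0525]])): cv2.drawMarker(im,tuple(int(c) for c in (u*5+2)),(255,255,0),0,12,1)
cv2.imwrite('pics/push.png',im[v[1]-200:v[1]+200,v[0]-300:v[0]+300])
E
```

```text
(0.04, 0.0525, 13) False err along/lat/z [-0.0018 -0.0002  0.0001] F along -8.64 [ 0.38 -8.64  1.45] 15.2
(0.0415, 0.0525, 13) False err along/lat/z [-0.0022 -0.0002  0.0002] F along -8.93 [ 0.86 -8.89  1.37] 15.45
(0.043, 0.0525, 13) False err along/lat/z [-0.0024 -0.0002  0.0001] F along -10.82 [  1.48 -10.74   1.43] 15.7
```

View pics/push.png

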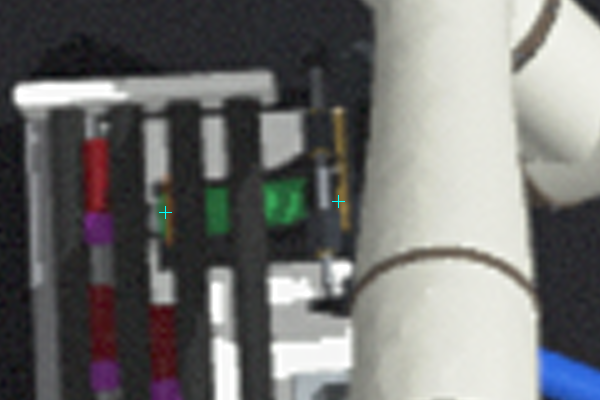

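```bash
python3 - <<'E'
from go import *
import go as g; g.f0=np.load('f0.npy')
x=np.load('x.npy')[0]
for s,z in((9,.052),(6,.0515),(3,.0512),(1,.051)):
    if go(x,z,s,.04,15): break
E
```

```text
(np.float64(0.043), 0.052, 9) False err along/lat/z [-0.0026 -0.0005 -0.0002] F along -8.91 [ 1.91 -8.8   1.15] 16.05
(np.float64(0.043), 0.0515, 6) False err along/lat/z [-0.0024 -0.0005 -0.0001] F along -8.54 [ 0.66 -8.52  2.27] 16.32
(np.float64(0.043), 0.0512, 3) False err along/lat/z [-0.0023 -0.0002 -0.0004] F along -8.87 [ 1.22 -8.8   1.02] 16.57
(np.float64(0.043), 0.051, 1) False err along/lat/z [-0.0021 -0.0001 -0.0003] F along -9.23 [ 1.36 -9.15  1.1 ] 16.82
```

```bash
python3 - <<'E'
from go import *
import go as g; g.f0=np.load('f0.npy')
x=np.load('x.npy')[0]
for z in(.0505,.0498,.049,.0482):
    go(x,z,0,.02,10)
    if (env.read_state()['force']-g.f0)[2]>4: break
print(z)
for dx in(.002,.004,.0055):
    go(x-dx,z,0,.02)
np.save('x.npy',[x-dx,z])
E
```

```text
(np.float64(0.043), 0.0505, 0) False err along/lat/z [-0.0017 -0.0002  0.001 ] F along -8.59 [ 0.04 -8.61  3.46] 17.07
(np.float64(0.043), 0.0498, 0) False err along/lat/z [-0.0017 -0.0002  0.0017] F along -9.7 [-0.66 -9.77  5.63] 17.32
0.0498
(np.float64(0.040999999999999995), 0.0498, 0) False err along/lat/z [-0.001  -0.0002  0.0017] F along -8.01 [-1.2  -8.12  4.95] 17.57
(np.float64(0.03899999999999999), 0.0498, 0) False err along/lat/z [-0.0005 -0.0002  0.0017] F along -6.61 [ 0.37 -6.61  6.09] 17.82
(np.float64(0.0375), 0.0498, 0) False err along/lat/z [ 0.0001 -0.0002  0.0017] F along -5.58 [-0.69 -5.65  7.38] 18.07
```

```bash
python3 - <<'E'
from go import *
import go as g; g.f0=np.load('f0.npy')
x,z=np.load('x.npy')
go(x-.0012,z,0,.02)
env.gripper_to(.6);env.dwell(.4)
p,r=bay(x-.0012,.051,0,1);y=Ro.from_euler('xyz',r,degrees=True).as_matrix()[:,1]
print(env.move_straight(p-.03*y,rate=.08,force_limit=8));print(env.move_straight(p-.14*y,rate=.2,force_limit=10))
env.move_straight(p-.14*y-.08*h+[0,0,.12],rate=.25)
print(env.read_state()['clock'])
o=[]
for n in("top","side"):
    F=env.grab_frame(n);v=(proj(F,T(M,[[-.05,0,.06]]))[0]*4).astype(int)
    im=cv2.resize(F['image'],None,fx=4,fy=4,interpolation=cv2.INTER_CUBIC)
    for t in env.search_frame(F,"charged_cell")[:2]+env.search_frame(F,"power_tip")[:2]: print(n,np.round(t['xyz'],3),round(t['score'],2))
    o.append(im[max(0,v[1]-200):v[1]+200,v[0]-200:v[0]+200])
cv2.imwrite('pics/rel.png',np.hstack(o))
print('lever pivot world',T(M,[[-.08,.09,.0]]))
E
```

```text
(np.float64(0.0363), np.float64(0.0498), 0) False err along/lat/z [ 0.0007 -0.0002  0.0017] F along -3.16 [-0.83 -3.23  6.06] 18.32
False
False
21.375
top [ 0.516 -0.086  0.032] 0.81
top [ 0.268 -0.378  0.029] 0.79
top [0.493 0.051 0.1  ] 0.46
side [ 0.473 -0.5    0.031] 0.91
side [ 0.313 -0.247  0.028] 0.75
side [0.491 0.044 0.096] 0.5
side [0.555 0.139 0.027] 0.45
lever pivot world [[0.49515515 0.07445732 0.        ]]
```

View pics/rel.png

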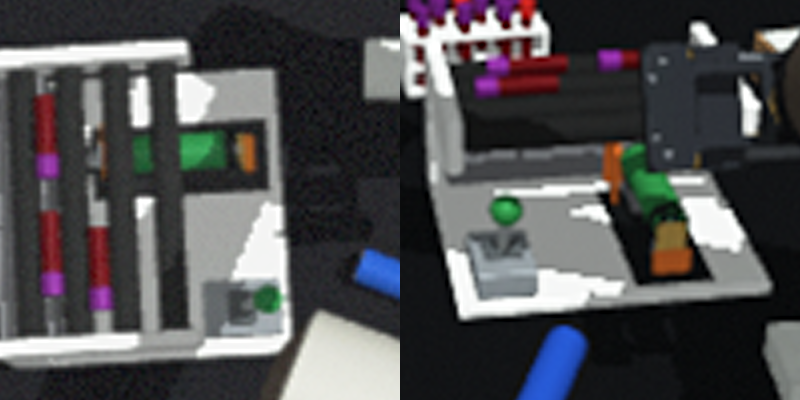

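The side view shows the cell lying level behind the brass contact, at about (650,185) in the crop, and released. The lever is still leaning to the front, with its knob at (505,210). Next I push the lever with the fingers shut.

```bash
python3 - <<'E'
from go import *
env.gripper_to(0,10)
def L(x,z,t=45):
    t=np.radians(t);y=h*np.sin(t)-np.array([0,0,1])*np.cos(t);zt=np.array([-h[1],h[0],0])
    return T(M,[[x,.09,z]])[0],Ro.from_matrix(np.c_[np.cross(y,zt),y,zt]).as_euler('xyz',degrees=True)
p,r=L(-.15,.2);env.move_straight(p,r,rate=.25)
print(env.move_straight(L(-.15,.09)[0],rate=.15,force_limit=8))
hit=env.move_straight(L(-.045,.09)[0],rate=.06,force_limit=7)
st=env.read_state();c,s=np.cos(M[2]),np.sin(M[2]);d=st['position'][:2]-M[:2];print(hit,'mixer x',d@[c,s],st['clock'],st['force'])
env.move_straight(L(-.15,.11)[0],rate=.2);env.move_straight(L(-.2,.25)[0],rate=.25)
o=[]
for n in("top","side"):
    F=env.grab_frame(n);v=(proj(F,T(M,[[-.05,0,.06]]))[0]*4).astype(int)
    im=cv2.resize(F['image'],None,fx=4,fy=4,interpolation=cv2.INTER_CUBIC)
    for t in env.search_frame(F,"power_tip")[:2]: print(n,np.round(t['xyz'],3),round(t['score'],2))
    o.append(im[max(0,v[1]-200):v[1]+200,v[0]-200:v[0]+200])
cv2.imwrite('pics/lever.png',np.hstack(o));print(env.read_state()['clock'])
E
```

```text
False
True mixer x -0.11746063788871156 25.2583 [-0.73700124 -1.59511336  4.34010501]
top [0.573 0.174 0.119] 0.59
top [0.496 0.055 0.104] 0.44
26.5333
```

View pics/lever.png

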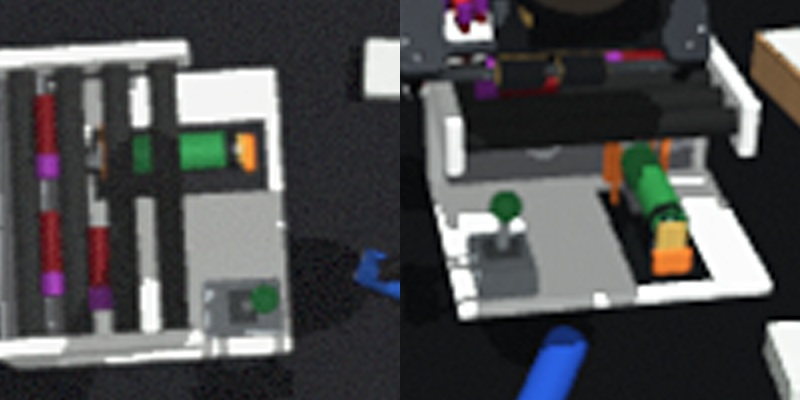

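The push stopped early: the slanted finger end face pressed down on the knob and jammed at mixer x = -117 mm, so the lever barely moved. I'll push again with the fingers nearly upright.

```bash
python3 - <<'E'
from go import *
def L(x,z,t=15):
    t=np.radians(t);y=h*np.sin(t)-np.array([0,0,1])*np.cos(t);zt=np.array([-h[1],h[0],0])
    return T(M,[[x,.09,z]])[0],Ro.from_matrix(np.c_[np.cross(y,zt),y,zt]).as_euler('xyz',degrees=True)
p,r=L(-.16,.2);env.move_straight(p,r,rate=.25)
print(env.move_straight(L(-.16,.082)[0],rate=.15,force_limit=8))
hit=env.move_straight(L(-.055,.082)[0],rate=.05,force_limit=12)
st=env.read_state();c,s=np.cos(M[2]),np.sin(M[2]);d=st['position'][:2]-M[:2];print(hit,'mixer x',d@[c,s],st['clock'],st['force'])
env.move_straight(L(-.16,.1)[0],rate=.2);env.move_straight(L(-.2,.27)[0],rate=.25)
o=[]
for n in("top","side"):
    F=env.grab_frame(n);v=(proj(F,T(M,[[-.05,0,.06]]))[0]*4).astype(int)
    im=cv2.resize(F['image'],None,fx=4,fy=4,interpolation=cv2.INTER_CUBIC)
    for q in(-.5,.5):
        u=proj(F,T(M,[[-.08+.06*np.sin(q),.09,.047+.06*np.cos(q)]]))[0];cv2.drawMarker(im,tuple(int(c) for c in u*4+1.5),(255,255,0),0,10,1)
    o.append(im[max(0,v[1]-200):v[1]+200,v[0]-200:v[0]+200])
cv2.imwrite('pics/lever2.png',np.hstack(o));print(env.read_state()['clock'])
E
```

```text
False
True mixer x -0.072645040789651 29.725 [ 1.0164265  -4.03001543  2.12901868]
31.275
```

View pics/lever2.png

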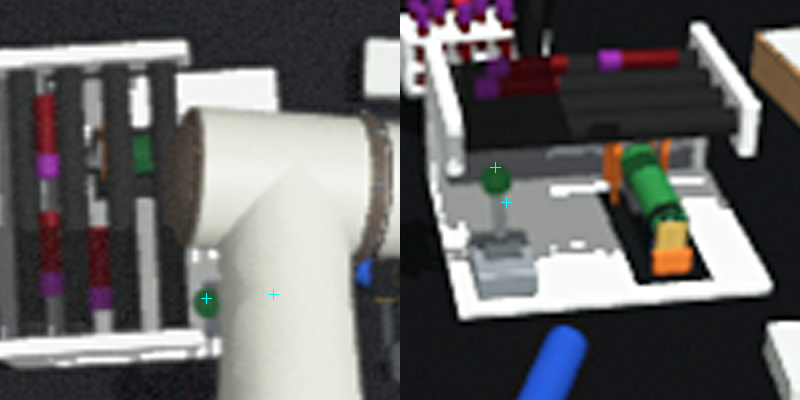

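The knob is nearly over, but the pictures put it at only about 0.86 to 0.93, too close to the 0.85 limit. I'll push once more, harder, to the end stop.

```bash
python3 - <<'E'
from go import *
def L(x,z,t=15):
    t=np.radians(t);y=h*np.sin(t)-np.array([0,0,1])*np.cos(t);zt=np.array([-h[1],h[0],0])
    return T(M,[[x,.09,z]])[0],Ro.from_matrix(np.c_[np.cross(y,zt),y,zt]).as_euler('xyz',degrees=True)
c,s=np.cos(M[2]),np.sin(M[2])
def rep():
    st=env.read_state();d=st['position'][:2]-M[:2];print('mixer x',round(d@[c,s],4),round(st['clock'],2),np.round(st['force'],2))
p,r=L(-.16,.1);env.move_straight(p,r,rate=.25)
env.move_straight(L(-.1,.086)[0],rate=.15);rep()
for x in(-.076,-.072,-.069,-.066,-.063,-.06):
    k=env.move_straight(L(x,.086)[0],rate=.03,force_limit=20);rep()
    if k or env.read_state()['force'][1]<-18: break
env.move_straight(L(-.16,.1)[0],rate=.2)
q=np.array(env.read_state()['joint_positions']);env.move_straight(L(-.2,.22)[0],rate=.25)
env.move_straight(L(-.26,.3)[0]-[.12,0,0],rate=.25);rep()
o=[]
for n in("top","side"):
    F=env.grab_frame(n);v=(proj(F,T(M,[[-.05,0,.06]]))[0]*4).astype(int)
    im=cv2.resize(F['image'],None,fx=4,fy=4,interpolation=cv2.INTER_CUBIC)
    for qq in(-.5,.5):
        u=proj(F,T(M,[[-.08+.06*np.sin(qq),.09,.047+.06*np.cos(qq)]]))[0];cv2.drawMarker(im,tuple(int(a) for a in u*4+1.5),(255,255,0),0,10,1)
    o.append(im[max(0,v[1]-200):v[1]+200,v[0]-200:v[0]+200])
cv2.imwrite('pics/lever3.png',np.hstack(o))
E
```

```text
mixer x -0.1001 32.68 [0.46 0.22 0.14]
mixer x -0.076 33.63 [ 0.1  -0.18  0.47]
mixer x -0.0726 33.92 [ 1.22 -3.33 -0.14]
mixer x -0.0719 34.17 [  0.54 -11.83   1.48]
mixer x -0.0714 34.42 [  2.46 -21.44   1.06]
mixer x -0.2506 36.46 [ 0.61  0.28 -0.58]
```

View pics/lever3.png

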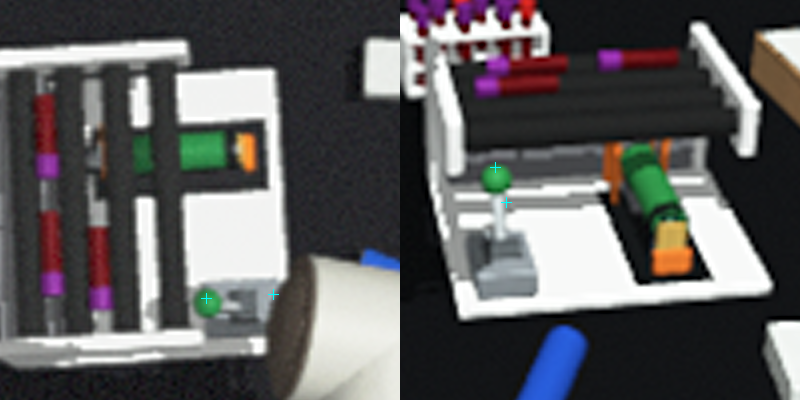

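The force rose from about 3 N to 21 N within 1.2 mm and the knob went no further, so the lever is at its hard stop. The cell still lies level, and the arm is clear.

```bash
python3 -c "
from workcell import env
env.dwell(.3);print(env.close_job(),env.read_state()['clock'])"
```

```text
the job is handed in; nothing more can be done
the job is handed in; nothing more can be done
```

The charged (green) cell is in the mixer's battery bay, the power lever is pushed over, and the job was handed in at about 37 s; no verdict was reported.

- **Cell:** I took it from the dock and slid it flat end first under the hood. I pushed the spring to about 10.8 N at 13° nose down, lowered it level onto its rests, then eased it forward and let go. The last pictures show it lying level behind the brass contact. I checked that by eye only: after release the network found no cell in the bay, so there is no final measured position or spring force.
- **Lever:** My first push jammed on the knob, and the second stopped at what I judged from the pictures to be only 0.86 to 0.93 rad. A third, harder push rose to 21 N with the lever not moving further, so it is at its end stop.
- **Camera disagreement:** The two cameras differed by about 4 mm on the mixer and dock positions. The offset was nearly the same at both, so I used the joint fit for pick and place. The spring force suggested the cell sat about 2 mm short of that, so I pushed by force instead of position.
- **Bystanders:** I did not touch the red cell, bottle, slide box or tube rack on purpose, and no unexpected contact force showed. I did not measure their positions again at the end.

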